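# Locate a bridge blank in the drilling jig and block it in

## Robot

A 6-joint arm with a two-finger parallel gripper is mounted at the origin on the work surface. World frame = base frame: x ahead of the robot, y to its left, z up, the work surface at z = 0. Lengths are in m, angles in rad, forces in N, time in s.
With the tool pointing down it reaches from about 0.35 to 0.8 m from the base axis. Payload 7.3 kg.
Tool frame: the origin (TCP) lies midway between the tips of the shut fingers; the grasp point (between the pads) lies 19 mm behind it (ctrl.tcp_to_grasp is the distance from the TCP to the grasp point, in m); z points along the fingers, y is the line along which they close (so a half turn about z gives the same grasp; the last joint's range is limited). The gripper opens to 85 mm and grips with 20 to 120 N. Pads are 22 mm wide; open, the fingers measure 114 mm over their backs; the gripper's body (76 mm by 85 mm) begins 54 mm behind the grasp point. The pads swing forward as they close: fully open they stand 13 mm farther back than shut.
Start: joints at [-1.297, 0.342, 1.524, -0, 1.275, -0.146], TCP at [0.214, -0.479, 0.202] pointing down, gripper open.
Joint ranges: [-2.53, 2.53], [-0.77, 2.02], [0.04, 2.7], [-1, 4.14], [0.28, 2.66], [-3.11, 3.11]. Speed limits (rad/s): [2.57, 2.57, 3.14, 3.14, 3.14, 3.14].

## Interface

Orientations are given as a unit quaternion [x, y, z, w].
In Python, from plant import telemetry, viewer, ctrl, models gives the robot as it stands. The module is installed in compiled form; this text tells all that it offers.
- The arm moves only by the tool drive_tool, never from a script. Its argument "motion" is a list that holds one entry, the list of rows, each a list of 7 numbers: the turn, a rotation vector about the tool's x, y, z scaled (see below), then the shift along the tool's x, y, z scaled (see below), then the opening, from 0 (shut) to 1 (fully open). In form: [[[rx, ry, rz, dx, dy, dz, hand], ...]]. A call has 1 to 20 rows; each row is the pose to reach, as a shift and turn from the pose commanded when the call began, along the tool's axes at that moment; what a row does not reach only later rows make up. The controller multiplies each number of a shift by 0.12 m and each number of a turn by 90 degrees. A row lasts 1/12 s, in which the tool goes at most 41.7 mm and 7.16 degrees, less where a joint would pass 70% of its speed; a pose out of reach is approached as far as the arm can. A call with a number of a shift or a turn outside -1 to 1 is refused whole. A call with a gripper value outside its range is refused whole. The fingers move at their own pace and stop on an object; "squeeze" is the grip in N (left out, the last holds). Time passes only in rows, so rows that repeat a pose let the fingers close. It gives the time, the measured TCP pose, the force, the opening and the grip force at its end, in the units of the state.
- telemetry.sense(): the state, without advancing time (a new reading comes with each control period).
- viewer.capture(name): name is "side" or "top" or "wrist"; returns the picture (420x560x3 uint8, blue, green, red); there is no depth.
- viewer.get_calibration(name): a dict with "camera_matrix" (3x3 intrinsics, pixels), "extrinsics" (4x4, takes a point from camera to world coordinates). Camera axes: x right, y down, z forward; pixel columns grow to the right and rows downward; lengths in m; the calibration is good to about 2 mm. The wrist camera is an equidistant fisheye: a pixel r from the principal point sees the ray r / f radians off the axis. A picture is of the moment at which its call begins: read the wrist's pose just before it. get_calibration takes no time and is no camera call; for the wrist camera it gives the pose at the moment of the call.
- ctrl.finish_job(): hands the job in; it is judged then, once.
Trained networks look in the newest picture that a camera, given by its name, has taken for a name from the list of things; names that differ only in an ending like _2 or _b are one class to them, and where a whole thing is asked for, a point or a joint stands for the part that bears it (a point fixed in the world has none). Each returns a list of dicts, best first, with "score" (0 to 1); they miss things now and then, are a little off and sometimes report something else, mostly with a low value. They report only what shows in the picture. A call takes as long as a camera call. They do not tell look-alikes from the thing itself.
- models.silhouettes(query, camera): "region" (420x560 bool, what is visible of it) and "rect" ([left, top, right, bottom] in pixels, round what is visible of it).
The state is a dict: "time_s": time; "qpos": joint angles; "joint_velocities": joint speeds; "tau": joint torques, N m; "ee_pos": TCP position; "ee_rot": TCP orientation; "contact_force": force on the tool from outside, world axes, zero at the start; "torque": the same for the moment, N m; "grip_width": opening from 0.0 (shut) to 1.0 (fully open); "grasp_force": force on a finger pad.
Only numpy, scipy, OpenCV 4.12 (cv2) and the standard library are available. Lean on these libraries where they do the work, as an engineer would, in place of code of your own. Each camera call takes 0.05 s, during which the arm holds its last target. There are 200 camera calls.

## Task

Lay the dark wooden bridge blank flat on the bed of the drilling jig and push it fully home, its long side against both steel dowels and its end against the end stop. Then stand the pale wooden keeper upright, foot down, in the gap between the blank and the rail, about the middle of the rail, so that the blank cannot back off. Let go of everything, with the blank still fully home, and leave the other things on the bench where they are.

Things in the scene. Friction and masses are not known exactly. Their poses are not given: they have to be found in the camera images.
- jig: the drilling jig, fixed to the bench: a plywood bed 170 (x) x 240 (y) x 15 mm high, with two steel dowels, an end stop and a rail standing on it. Origin: centre of its underside, on the bench. Its +x side (the dowels) is turned away from the robot, give or take 17 degrees; +y, the end stop, to the robot's left
- dowel_a (a point): axis of the left of two upright steel dowels of the jig, at bed height (15 mm above the bench): diameter 16, 35 mm high above the bed; x = +58, y = +50 mm in the jig's frame. Axes as the jig's
- dowel_b (a point): the same for the right dowel: x = +58, y = -50 mm in the jig's frame. The blank's long side, when home, lies on x = +50 mm
- stop (a point): middle of the end stop's working face, at bed height: x = +27, y = +80 mm in the jig's frame. The stop is an aluminium block 44 (x) x 20 (y) x 30 mm high above the bed, lying to the +y side of this point
- rail (a point): middle of the rail's inner face, at bed height: x = -43, y = 0 mm in the jig's frame. The rail is an aluminium bar 22 (x) x 90 (y) x 20 mm high above the bed, lying to the -x side of this point (nearer the robot)
- seat (a point): point of the jig on the top of the bed (15 mm above the bench), under the place of the blank's centre when the blank is fully home: x = +27, y = 0 mm in the jig's frame; axes as the jig's
- slot (a point): point of the jig on the top of the bed, in the middle of the gap between the rail and the near long side of the blank when the blank is home: x = -19.5, y = 0 mm in the jig's frame; the gap is then 47 mm wide in x; axes as the jig's
- blank_mid (a point): centre of the dark wooden bridge blank (half-way up, 14 mm above its underside), loose, lying flat, 46 mm wide (its x) and 160 mm long (its y), alike end for end. The middle 70 mm of its length is 28 mm high, the two wings are 14 mm high. z up. About 0.14 kg
- keeper_mid (a point): centre of the pale wooden keeper (half-way up, 50 mm above its underside), loose, standing upright: a block 44 (its x) x 60 (its y) x 44 mm high, its two long lower edges bevelled by 5 (x) by 6 mm (up), carrying a narrower stem 24 (x) x 50 (y) mm that reaches from 44 to 100 mm above its underside. Alike when turned half round. z up. About 0.15 kg
- sander: bystander: cork sanding block with a dark sole, 50 (x) x 70 (y) x 40 mm high, loose; it and the keeper stand in either of two places right of the jig. Origin: centre of its underside
- pickup: bystander: black guitar pickup with six steel pole pieces, 38 (x) x 85 (y) x 18 mm high, loose. Origin: centre of its underside, left of the jig, near the robot
- driver: bystander: screwdriver with a yellow handle, 190 mm long, lying along its x, loose
- hammer: bystander: brass hammer 240 mm long, lying along its x, loose, beyond the jig
- glue: bystander: white glue bottle, diameter 54, 130 mm high, loose, standing. Origin: centre of its underside
- tub: bystander: clear plastic tub 120 (x) x 160 (y) x 60 mm high, loose, left of the jig. Origin: centre of its underside
- pliers: bystander: pliers with red handles, about 150 mm long, lying along its x, loose
Things that resemble listed ones, but are neither listed nor needed, are in the scene too. Of the things shaped like the part that bears blank_mid, the dark wooden one is meant.

How it is judged:
On the way, in this order (a step that is already met when the one before it is completed fails the run):
1. the blank lies flat on the jig's bed, fully home against both dowels and the end stop (x of blank_mid in the frame of seat between -0.002 and 0.003 m and y of blank_mid in the frame of seat between -0.002 and 0.003 m and z of blank_mid in the frame of seat below 0.017 m and angle between the y axis of blank_mid and the y axis of seat, either way round below 0.025 rad and angle between blank_mid's own z axis and vertical below 0.05 rad), for 0.2 s.
2. then the keeper stands upright on the bed in the gap between blank and rail (x of keeper_mid in the frame of slot between -0.005 and 0.005 m and y of keeper_mid in the frame of slot between -0.025 and 0.025 m and z of keeper_mid in the frame of slot between 0.046 and 0.053 m and angle between keeper_mid's own z axis and vertical below 0.08 rad), for 0.2 s.
At the end, for the whole second after the job is handed in: Blank flat on the bed, within 2 mm of touching dowels and end stop, parallel to the jig within 0.025 rad; keeper upright (0.08 rad) with its foot on the bed in the gap between blank and rail, within 5 mm of the gap's middle line and 25 mm of the rail's middle; both at rest (all of step 1 and all of step 2 and linear speed of each of blank, keeper below 0.01 m/s).
It fails at once if a bystander (sanding block, pickup, screwdriver, hammer, glue bottle, tub, pliers) is moved more than 30 mm (distance of any of sander, pickup, driver, hammer, glue, tub, pliers from where it was at the start of the episode above 0.03 m).
It also fails if it takes over 61 s, if anything falls off the work surface, if the arm or the gripper's body presses on something with over 40 N, if the wrist force passes 120 N, or if a joint passes its speed limit or range.

## Working session

There is one attempt and no reset: what is moved stays moved. The work goes in short steps, Python scripts to look and compute and a tool call to move; the robot and the scene stay as the last step left them, time stands still between calls to the robot, and variables do not carry over. Pictures are saved under pics/ and viewed, at most 10 in all, crops included, and the job is handed in when it is done.

Besides the shell and the picture viewer there is one more tool, called after ">>>" by a JSON object that holds its "op" and its "data", one argument or row to a line. drive_tool: Moves the arm, as the interface text tells. Shifts and turns lie within -1 to 1; 1 stands for 0.12 m of shift or 90 degrees of turn. Its arguments: {"type":"object","properties":{"motion":{"type":"array"},"squeeze":{"type":"number"}},"required":["motion"]}

```bash
mkdir -p pics; python3 - <<'E'
from plant import telemetry, viewer, ctrl, models
import cv2, numpy as np
print({k:np.round(v,3).tolist() for k,v in telemetry.sense().items()}, ctrl.tcp_to_grasp)
ims=[]
for c in ["top","side"]:
    im=viewer.capture(c); cv2.imwrite(f"pics/{c}0.png",im)
    K=viewer.get_calibration(c); print(c,np.round(K["camera_matrix"],1).tolist(),np.round(K["extrinsics"],3).tolist())
    for q in ["jig","blank_mid","keeper_mid","sander"]:
        for d in models.silhouettes(q,c): print(c,q,round(d["score"],2),d["rect"])
E
```

```text
{'time_s': 0.0, 'qpos': [-1.297, 0.343, 1.525, 0.0, 1.275, -0.146], 'joint_velocities': [0.002, -0.001, 0.001, 0.001, -0.001, 0.0], 'tau': [0.002, -43.367, -24.601, -0.0, 0.008, -0.0], 'ee_pos': [0.214, -0.479, 0.201], 'ee_rot': [0.978, 0.208, -0.0, -0.001], 'contact_force': [0.656, 0.552, 0.485], 'torque': [-0.011, -0.036, 0.005], 'grasp_force': 0.0, 'grip_width': 0.998} 0.0187
top [[414.9, 0.0, 277.3], [0.0, 414.9, 216.6], [0.0, 0.0, 1.0]] [[0.005, -0.995, 0.095, 0.424], [-1.0, -0.004, 0.012, -0.003], [-0.012, -0.095, -0.995, 1.334], [0.0, 0.0, 0.0, 1.0]]
top jig 0.75 [195.1, 176.6, 273.3, 246.1]
top jig 0.67 [409.0, 167.7, 432.2, 219.4]
top blank_mid 0.85 [358.6, 277.5, 381.3, 329.7]
top blank_mid 0.69 [277.1, 268.9, 328.7, 293.0]
top blank_mid 0.68 [213.9, 269.4, 263.3, 288.8]
top blank_mid 0.59 [333.9, 238.1, 387.3, 257.9]
top keeper_mid 0.65 [317.1, 190.9, 340.1, 212.0]
top sander 0.67 [365.1, 181.0, 391.3, 206.3]
side [[527.3, 0.0, 283.5], [0.0, 527.3, 210.3], [0.0, 0.0, 1.0]] [[-0.806, -0.402, 0.433, -0.157], [-0.591, 0.574, -0.567, 0.879], [-0.021, -0.713, -0.7, 1.181], [0.0, 0.0, 0.0, 1.0]]
side jig 0.67 [190.7, 219.4, 284.5, 294.7]
side blank_mid 0.69 [326.3, 177.0, 367.1, 211.9]
side blank_mid 0.63 [151.6, 195.8, 218.8, 244.1]
side blank_mid 0.62 [315.0, 224.3, 355.5, 262.6]
side blank_mid 0.62 [280.4, 266.0, 320.1, 310.5]
side blank_mid 0.54 [402.3, 207.5, 422.4, 220.9]
side blank_mid 0.4 [190.9, 219.4, 284.9, 294.1]
side keeper_mid 0.69 [191.2, 221.4, 285.0, 298.0]
side keeper_mid 0.64 [279.4, 169.3, 303.8, 201.0]
side sander 0.68 [300.8, 154.4, 318.6, 176.4]
side sander 0.22 [125.8, 287.8, 204.0, 368.1]
```

View pics/top0.png

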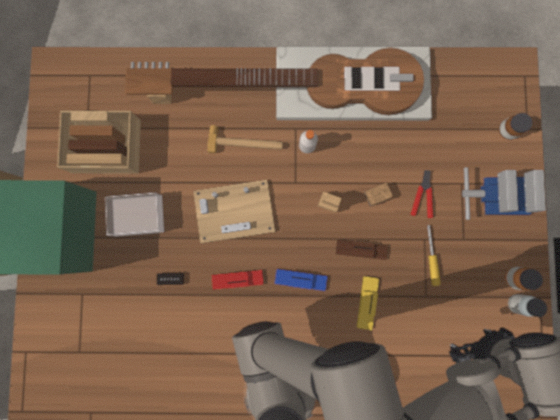

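View pics/side0.png

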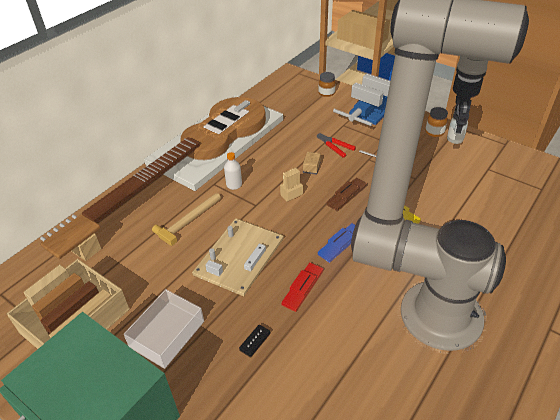

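The top view shows four blank-shaped things: red (238,281), blue (301,279), yellow (369,303) and dark brown wood (360,248). Only the last one fits "dark wooden". The keeper, with its pale stem, is at about (330,202), the sander at about (379,193), and the jig at (234,211). I'll confirm with a crop and work out rough poses.

```bash
cat > h.py <<'E'
from plant import telemetry, viewer, ctrl, models
import cv2, numpy as np
from scipy.spatial.transform import Rotation as R
def ray(cam,uv,cal=None):
    c=cal or viewer.get_calibration(cam); K=c["camera_matrix"]; T=np.array(c["extrinsics"])
    p=(np.atleast_2d(uv)-[K[0][2],K[1][2]])/[K[0][0],K[1][1]]
    if cam=="wrist":
        r=np.linalg.norm(p,axis=1,keepdims=True)+1e-9
        d=np.hstack([np.sin(r)*p/r,np.cos(r)])
    else: d=np.hstack([p,np.ones((len(p),1))])
    return T[:3,3],d@T[:3,:3].T
def onz(cam,uv,z,cal=None):
    o,d=ray(cam,uv,cal); return (o+d*((z-o[2])/d[:,2])[:,None])[:,:2]
def proj(cam,P,cal=None):
    c=cal or viewer.get_calibration(cam); K=np.array(c["camera_matrix"]); T=np.linalg.inv(np.array(c["extrinsics"]))
    q=np.atleast_2d(P)@T[:3,:3].T+T[:3,3]
    if cam=="wrist":
        s=np.linalg.norm(q[:,:2],axis=1,keepdims=True)+1e-9
        p=q[:,:2]/s*np.arctan2(s,q[:,2:])
    else: p=q[:,:2]/q[:,2:]
    return p*[K[0,0],K[1,1]]+K[:2,2]
E
python3 - <<'E'
from h import *
im=cv2.imread("pics/top0.png"); c=im[165:325,185:405]; cv2.imwrite("pics/crop0.png",cv2.resize(c,(792,576),interpolation=cv2.INTER_CUBIC))
for q,z in [("jig",.015),("blank_mid",.014),("keeper_mid",.03),("sander",.03)]:
    for d in models.silhouettes(q,"side")[:0]+[]: pass
viewer.capture("top")
for q,z in [("jig",.015),("blank_mid",.014),("keeper_mid",.04),("sander",.03)]:
    for d in models.silhouettes(q,"top"):
        v,u=np.nonzero(d["region"]); P=onz("top",np.c_[u,v],z)
        r=cv2.minAreaRect((P*1000).astype(np.float32)); print(q,round(d["score"],2),d["rect"],np.round(r[0],0),np.round(r[1],0),round(r[2],1))
E
```

```text
jig 0.7 [196.4, 178.9, 272.8, 243.8] [569. 153.] [173. 240.] 9.1
blank_mid 0.91 [335.2, 238.6, 387.2, 259.3] [ 448. -254.] [159.  42.] 83.6
blank_mid 0.85 [358.8, 277.8, 378.8, 328.8] [ 282. -272.] [ 51. 161.] 82.3
blank_mid 0.74 [213.5, 271.7, 263.3, 287.5] [350. 139.] [ 48. 161.] 5.5
blank_mid 0.65 [275.3, 269.7, 330.1, 292.9] [350. -62.] [163.  51.] 83.1
keeper_mid 0.52 [318.8, 191.4, 342.7, 213.8] [ 596. -152.] [64. 54.] 66.6
sander 0.7 [367.3, 184.7, 390.5, 205.6] [ 622. -306.] [49. 73.] 24.3
sander 0.68 [107.1, 191.8, 163.8, 236.9] [555. 468.] [128. 180.] 5.0
sander 0.31 [333.9, 241.5, 388.7, 258.9] [ 446. -250.] [159.  48.] 83.1
sander 0.21 [207.8, 125.4, 280.8, 150.1] [800. 120.] [ 82. 235.] 0.1
```

View pics/crop0.png

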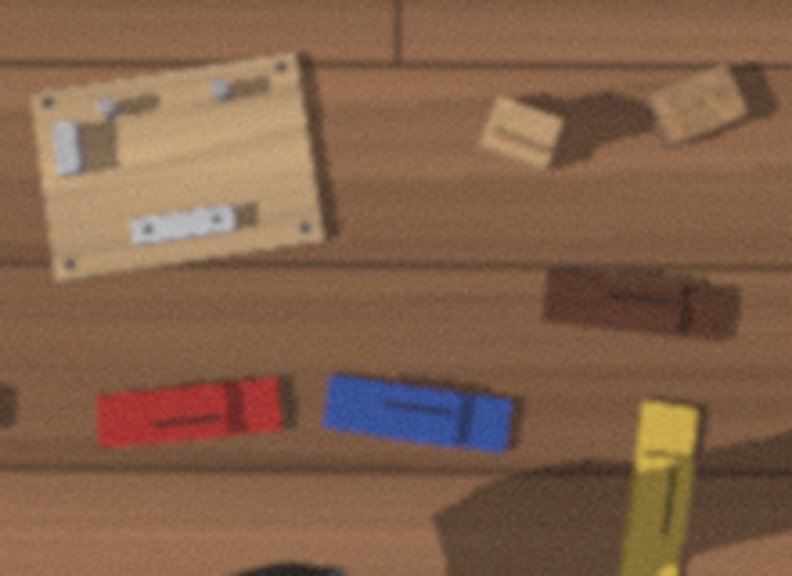

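The crop confirms it: the dark wooden blank is at crop (640,302), the keeper with stem at (522,130), the sander at (700,105), and the jig's y axis leans about +9° yaw. I'll move above the blank.

>>> {"op": "drive_tool", "data": {
  "motion": [
    [[0,0,-0.66,1,-0.3,-0.2,1],[0,0,-0.66,1,-0.3,-0.2,1],[0,0,-0.66,1,-0.3,-0.2,1],[0,0,-0.66,1,-0.3,-0.2,1],[0,0,-0.66,1,-0.3,-0.2,1],[0,0,-0.66,1,-0.3,-0.2,1],[0,0,-0.66,1,-0.3,-0.2,1],[0,0,-0.66,1,-0.3,-0.2,1],[0,0,-0.66,1,-0.3,-0.2,1]]
  ]
}}

```text
time_s: 1.7
ee_pos: [0.309, -0.3976, 0.2256]
ee_rot: [0.744, 0.668, -0.0, 0.0]
contact_force: [-0.5, -0.1, 0.1]
grip_width: 1.003
grasp_force: 0.0
```

>>> {"op": "drive_tool", "data": {
  "motion": [
    [[0,0,0,0.67,0.4,-0.1,1],[0,0,0,0.67,0.4,-0.1,1],[0,0,0,0.67,0.4,-0.1,1]]
  ]
}}

```text
time_s: 1.95
ee_pos: [0.368, -0.32, 0.2383]
ee_rot: [0.746, 0.666, 0.001, 0.0]
contact_force: [0.3, 0.6, 0.0]
grip_width: 1.0
grasp_force: 0.0
```

>>> {"op": "drive_tool", "data": {
  "motion": [
    [[0,0,0,0.67,0.4,0,1],[0,0,0,0.67,0.4,0,1],[0,0,0,0.67,0.4,0,1],[0,0,0,0.67,0.4,0,1],[0,0,0,0.67,0.4,0,1]]
  ]
}}

```text
time_s: 2.37
ee_pos: [0.4226, -0.2488, 0.2375]
ee_rot: [0.746, 0.666, -0.0, 0.0]
contact_force: [-0.0, -0.4, 0.1]
grip_width: 1.002
grasp_force: 0.0
```

```bash
cat >> h.py <<'E'
def goal(xyz,yaw_deg,s=None):
    "tool-axis command numbers to bring TCP to xyz with tool x at yaw_deg, pointing down"
    s=s or telemetry.sense(); r=R.from_quat(s["ee_rot"]); y=np.radians(yaw_deg)
    g=R.from_matrix(np.array([[np.cos(y),np.sin(y),0],[np.sin(y),-np.cos(y),0],[0,0,-1]]))
    rv=(r.inv()*g).as_rotvec()/(np.pi/2); t=r.inv().apply(np.array(xyz)-s["ee_pos"])/.12
    return np.round(np.r_[rv,t],3).tolist()
def pose():
    s=telemetry.sense(); x=R.from_quat(s["ee_rot"]).as_matrix(); print("t",round(s["time_s"],2),"pos",np.round(s["ee_pos"],4),"yaw",round(np.degrees(np.arctan2(x[1,0],x[0,0])),2),"F",np.round(s["contact_force"],1),"w",round(s["grip_width"],3),"g",s["grasp_force"],"q",np.round(s["qpos"],2))
E
python3 - <<'E'
from h import *
pose(); cal=viewer.get_calibration("wrist"); im=viewer.capture("wrist"); cv2.imwrite("pics/w1.png",im)
print(np.round(cal["camera_matrix"],1).tolist(),np.round(cal["extrinsics"],3).tolist())
for q,z in [("blank_mid",.02),("jig",.015),("keeper_mid",.044)]:
    for d in models.silhouettes(q,"wrist"):
        v,u=np.nonzero(d["region"]); P=onz("wrist",np.c_[u,v],z,cal)
        r=cv2.minAreaRect((P*1000).astype(np.float32)); print(q,round(d["score"],2),np.round(d["rect"]),np.round(r[0],1),np.round(r[1],0),round(r[2],1))
E
```

```text
t 2.37 pos [ 0.4226 -0.2488  0.2375] yaw 83.57 F [-0.  -0.4  0.1] w 1.002 g 0.0 q [-0.69  0.25  1.55 -0.    1.34 -0.58]
[[325.2, 0.0, 271.9], [0.0, 325.2, 206.6], [0.0, 0.0, 1.0]] [[0.994, -0.106, -0.037, 0.432], [-0.113, -0.94, -0.323, -0.166], [-0.0, 0.325, -0.946, 0.41], [0.0, 0.0, 0.0, 1.0]]
blank_mid 0.95 [272. 103. 312. 230.] [ 445.6 -251.7] [158.  48.] 84.2
blank_mid 0.78 [112. 177. 227. 221.] [ 282.5 -270.7] [ 56. 160.] 82.1
blank_mid 0.65 [173.   2. 213.  90.] [347.5 -83.8] [116.  52.] 83.8
jig 0.15 [228. 302. 356. 330.] [ 428.1 -475.1] [190.  33.] 4.9
keeper_mid 0.9 [377.  49. 446. 106.] [ 599.6 -148.5] [75. 74.] 70.5
```

View pics/w1.png

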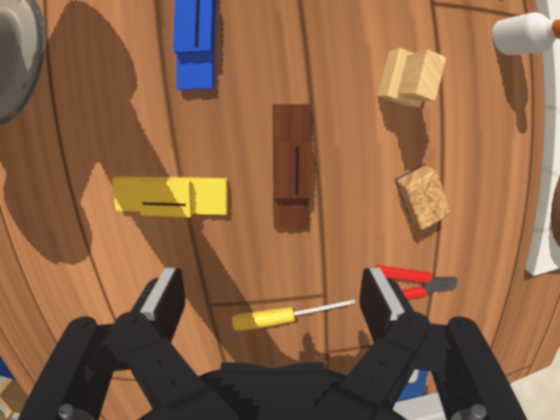

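The wrist view shows the dark blank at (292,166), with the keeper at (412,77) and the sander at (423,197). The networks put the blank at (0.446,-0.252) with its long axis at 84°, which agrees with the top view. I'll go down and grip it.

>>> {"op": "drive_tool", "data": {
  "motion": [
    [[0,0,0,0,0.2,0.4,1],[0,0,0,0,0.2,0.7,1],[0,0,0,0,0.2,1,1],[0,0,0,0,0.2,1,1],[0,0,0,0,0.2,1,1]]
  ]
}}

```text
time_s: 2.98
ee_pos: [0.445, -0.2517, 0.1165]
ee_rot: [0.747, 0.665, -0.001, -0.002]
contact_force: [0.8, 0.2, 0.2]
grip_width: 1.0
grasp_force: 0.0
```

>>> {"op": "drive_tool", "data": {
  "motion": [
    [[0,0,0,0,0,0.3,1],[0,0,0,0,0,0.6,1],[0,0,0,0,0,0.8,1],[0,0,0,0,0,0.9,1],[0,0,0,0,0,0.96,1],[0,0,0,0,0,0.96,1],[0,0,0,0,0,0.96,1]]
  ]
}}

```text
time_s: 3.57
ee_pos: [0.4477, -0.253, 0.0043]
ee_rot: [0.746, 0.665, 0.0, 0.002]
contact_force: [-0.1, -0.2, 0.2]
grip_width: 1.006
grasp_force: 0.0
```

>>> {"op": "drive_tool", "data": {
  "motion": [
    [[0,0,0,0,0,0,0.45],[0,0,0,0,0,0,0.4],[0,0,0,0,0,0,0.3],[0,0,0,0,0,0,0.3],[0,0,0,0,0,0,0.3],[0,0,0,0,0,0,0.3],[0,0,0,0,0,0,0.3],[0,0,0,0,0,0,0.3],[0,0,0,0,0,0,0.3],[0,0,0,0,0,0,0.3]]
  ],
  "squeeze": 30
}}

```text
time_s: 4.4
ee_pos: [0.4465, -0.2516, 0.0022]
ee_rot: [0.746, 0.666, -0.0, -0.0]
contact_force: [-0.2, 0.6, 0.2]
grip_width: 0.298
grasp_force: 0.0
```

The fingers shut to 0.3 with no force, so they may have missed. I'll look.

```bash
python3 - <<'E'
from h import *
pose(); cal=viewer.get_calibration("wrist"); im=viewer.capture("wrist"); viewer.capture("side")
s=viewer.capture("side")[140:280,270:457]
cv2.imwrite("pics/w2.png",np.hstack([cv2.resize(im,(450,338)),cv2.resize(s,(350,338))[:, :, :]]))
for d in models.silhouettes("blank_mid","wrist")[:3]:
        v,u=np.nonzero(d["region"]); P=onz("wrist",np.c_[u,v],.02,cal)
        r=cv2.minAreaRect((P*1000).astype(np.float32)); print(round(d["score"],2),np.round(d["rect"]),np.round(r[0],1),np.round(r[1],0),round(r[2],1))
E
```

```text
t 4.4 pos [ 0.4465 -0.2516  0.0022] yaw 83.45 F [-0.2  0.6  0.2] w 0.298 g 0.0 q [-0.66  0.57  1.79 -0.    0.78 -0.55]
0.95 [  1. 254. 148. 339.] [ 296.1 -271.3] [ 66. 147.] 82.1
0.92 [ 18.   2. 105.  93.] [ 344.5 -112.4] [60. 65.] 80.9
0.88 [226. 110. 318. 360.] [ 446.1 -250.1] [154.  48.] 84.5
```

View pics/w2.png

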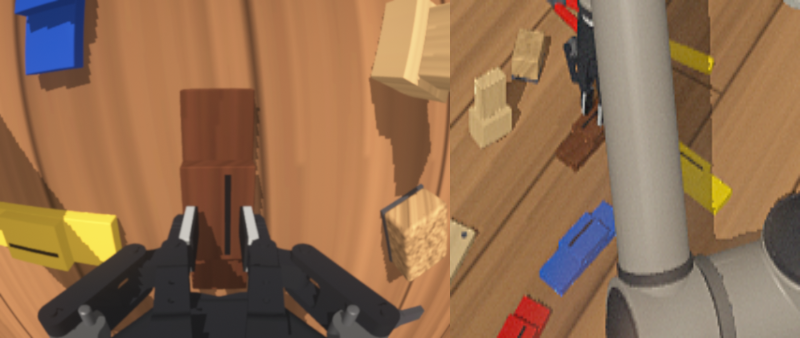

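```bash
python3 - <<'E'
from h import *
cal=viewer.get_calibration("wrist"); s=telemetry.sense(); r=R.from_quat(s["ee_rot"]); 
print(np.round(cal["extrinsics"],3).tolist())
for w in [-.0128,0,.0128]:
  for z in [-.05,-.03,-.02,-.01,0]:
    P=s["ee_pos"]+r.apply([0,w,z]); print(w,z,np.round(P,3),np.round(proj("wrist",P,cal)*[450/560,338/420]))
im=viewer.capture("wrist"); cv2.imwrite("pics/w3.png",cv2.resize(im[200:400,150:400],(750,600),interpolation=cv2.INTER_CUBIC))
E
```

```text
[[0.993, -0.108, -0.037, 0.456], [-0.115, -0.94, -0.322, -0.169], [0.0, 0.325, -0.946, 0.174], [0.0, 0.0, 0.0, 1.0]]
-0.0128 -0.05 [ 0.434 -0.25   0.052] [[196. 236.]]
-0.0128 -0.03 [ 0.434 -0.25   0.032] [[199. 218.]]
-0.0128 -0.02 [ 0.434 -0.25   0.022] [[200. 211.]]
-0.0128 -0.01 [ 0.434 -0.25   0.012] [[201. 204.]]
-0.0128 0 [ 0.434 -0.25   0.002] [[201. 197.]]
0 -0.05 [ 0.446 -0.252  0.052] [[219. 236.]]
0 -0.03 [ 0.446 -0.252  0.032] [[219. 218.]]
0 -0.02 [ 0.446 -0.252  0.022] [[219. 211.]]
0 -0.01 [ 0.446 -0.252  0.012] [[219. 204.]]
0 0 [ 0.446 -0.252  0.002] [[219. 197.]]
0.0128 -0.05 [ 0.459 -0.253  0.052] [[242. 236.]]
0.0128 -0.03 [ 0.459 -0.253  0.032] [[239. 218.]]
0.0128 -0.02 [ 0.459 -0.253  0.022] [[238. 211.]]
0.0128 -0.01 [ 0.459 -0.253  0.012] [[237. 204.]]
0.0128 0 [ 0.459 -0.253  0.002] [[236. 197.]]
```

View pics/w3.png

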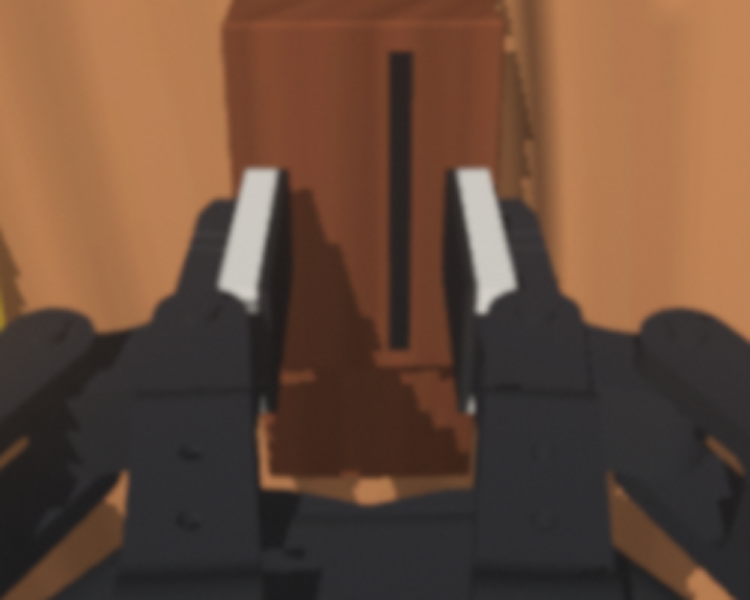

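```bash
python3 - <<'E'
from h import *
from scipy.optimize import least_squares
cal=viewer.get_calibration("wrist"); s=telemetry.sense(); r=R.from_quat(s["ee_rot"]); 
for name,obs in [("0.3",[[246,256.7],[297.7,256.7]]),("open",[[183,270],[361,270]])]:
  for x in (.011,0):
    f=lambda p:(proj("wrist",s["ee_pos"]+r.apply([[x,-p[0],p[1]],[x,p[0],p[1]]]),cal)-obs).ravel()
    q=least_squares(f,[.02,-.02]); print(name,x,q.x,q.cost)
E
```

```text
0.3 0.011 [ 0.01228292 -0.03527641] 0.3198876054394098
0.3 0 [ 0.01415462 -0.01440752] 0.2574053539940372
open 0.011 [ 0.03976679 -0.04920733] 0.18936267643644408
open 0 [ 0.04582658 -0.03046121] 0.14170286223629364
```

From the image, the fingertips sit about 27–30 mm behind the reported TCP, just above the 28 mm top of the blank. I'll open, go lower in small steps while watching the force, and then close.

>>> {"op": "drive_tool", "data": {
  "motion": [
    [[0,0,0,0,0,0,0.7],[0,0,0,0,0,0,1],[0,0,0,0,0,0,1],[0,0,0,0,0,0,1],[0,0,0,0,0,0,1],[0,0,0,0,0,0,1],[0,0,0,0,0,0.03,1],[0,0,0,0,0,0.06,1],[0,0,0,0,0,0.08,1],[0,0,0,0,0,0.08,1]]
  ]
}}

```text
time_s: 5.48
ee_pos: [0.446, -0.2513, -0.0081]
ee_rot: [0.746, 0.666, -0.0, -0.001]
contact_force: [0.2, 0.1, 0.2]
grip_width: 0.998
grasp_force: 0.0
```

>>> {"op": "drive_tool", "data": {
  "motion": [
    [[0,0,0,0,0,0.02,1],[0,0,0,0,0,0.04,1],[0,0,0,0,0,0.04,1]]
  ]
}}

```text
time_s: 5.73
ee_pos: [0.4463, -0.2514, -0.0126]
ee_rot: [0.746, 0.666, -0.0, -0.0]
contact_force: [0.0, -0.5, -0.9]
grip_width: 0.998
grasp_force: 0.0
```

>>> {"op": "drive_tool", "data": {
  "motion": [
    [[0,0,0,0,0,0.03,1],[0,0,0,0,0,0.06,1],[0,0,0,0,0,0.06,1]]
  ]
}}

```text
time_s: 5.98
ee_pos: [0.4461, -0.2513, -0.02]
ee_rot: [0.746, 0.666, -0.0, -0.001]
contact_force: [-0.2, -0.7, 0.3]
grip_width: 1.001
grasp_force: 0.0
```

>>> {"op": "drive_tool", "data": {
  "motion": [
    [[0,0,0,0,0,0,0.7],[0,0,0,0,0,0,0.5],[0,0,0,0,0,0,0.4],[0,0,0,0,0,0,0.4],[0,0,0,0,0,0,0.4],[0,0,0,0,0,0,0.4],[0,0,0,0,0,0,0.4]]
  ],
  "squeeze": 30
}}

```text
time_s: 6.57
ee_pos: [0.4467, -0.2518, -0.019]
ee_rot: [0.746, 0.666, 0.0, 0.0]
contact_force: [0.1, -0.9, 2.5]
grip_width: 0.527
grasp_force: 32.1
```

The blank is gripped at 0.527, about 45 mm, which matches its width. I'll lift it and go towards the jig.

>>> {"op": "drive_tool", "data": {
  "motion": [
    [[0,0,0,0,0,-0.2,0.4],[0,0,0,0,0,-0.5,0.4],[0,0,0,0,0,-0.8,0.4],[0,0,0,0,0,-1,0.4],[0,0,0,0,0,-1,0.4],[0,0,0,0.3,0.1,-1,0.4],[0,0,0,0.6,0.2,-1,0.4],[0,0,0,0.9,0.3,-1,0.4],[0,0,0,1,0.3,-1,0.4],[0,0,0,1,0.3,-1,0.4]]
  ],
  "squeeze": 40
}}

```text
time_s: 7.4
ee_pos: [0.4955, -0.1333, 0.0996]
ee_rot: [0.745, 0.667, -0.0, -0.001]
contact_force: [-0.1, -1.0, -1.3]
grip_width: 0.522
grasp_force: 43.4
```

>>> {"op": "drive_tool", "data": {
  "motion": [
    [[0,0,-0.05,0.3,0.1,-0.3,0.4],[0,0,-0.1,0.6,0.2,-0.6,0.4],[0,0,-0.17,0.9,0.3,-0.7,0.4],[0,0,-0.17,1,0.35,-0.7,0.4],[0,0,-0.17,1,0.35,-0.7,0.4],[0,0,-0.17,1,0.35,-0.7,0.4],[0,0,-0.17,1,0.35,-0.7,0.4]]
  ]
}}

```text
time_s: 7.98
ee_pos: [0.5504, -0.023, 0.1835]
ee_rot: [0.651, 0.759, -0.001, -0.001]
contact_force: [-0.4, -0.0, -2.4]
grip_width: 0.525
grasp_force: 43.5
```

```bash
python3 - <<'E'
from h import *
pose(); cal=viewer.get_calibration("wrist"); im=viewer.capture("wrist"); cv2.imwrite("pics/w4.png",im)
import pickle; pickle.dump(cal,open("cal4.pkl","wb"))
for q,z in [("jig",.015),("blank_mid",.2)]:
    for d in models.silhouettes(q,"wrist")[:3]:
        v,u=np.nonzero(d["region"]); P=onz("wrist",np.c_[u,v],z,cal)
        r=cv2.minAreaRect((P*1000).astype(np.float32)); print(q,round(d["score"],2),np.round(d["rect"]),np.round(r[0],1),np.round(r[1],0),round(r[2],1))
E
```

```text
t 7.98 pos [ 0.5504 -0.023   0.1835] yaw 98.73 F [-0.4 -0.  -2.4] w 0.525 g 43.452399261295795 q [-0.18  0.41  1.48 -0.    1.26 -0.33]
jig 0.68 [231.   2. 394. 130.] [573.3 107.1] [170. 149.] 9.3
blank_mid 0.9 [ 79. 119. 134. 250.] [451.8   5.5] [75. 28.] 81.6
blank_mid 0.79 [ 32. 281. 120. 337.] [420.6 -91.6] [35. 74.] 81.5
blank_mid 0.68 [ 90.   0. 139.  86.] [452.3  82.6] [28. 48.] 5.7
```

View pics/w4.png

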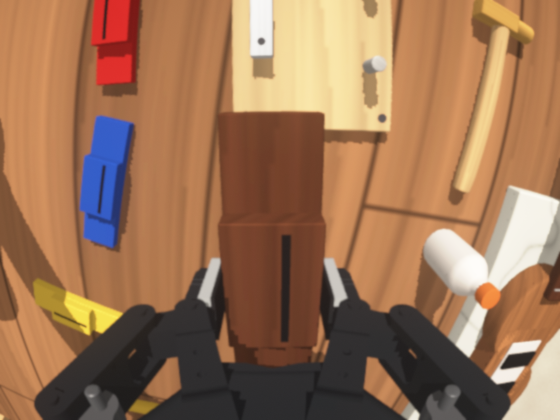

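The wrist view shows the blank square in the gripper: far end corners at (221,114) and (324,114), step at row 217. The jig is ahead of it, with bed corner (391,131), rail end corners (249,57) and (272,57), and dowel_b top (380,62). I'll fit both.

```bash
cat > fit.py <<'E'
from h import *
from scipy.optimize import least_squares
E
python3 - <<'E'
from fit import *
import pickle; cal=pickle.load(open("cal4.pkl","rb")); s=telemetry.sense(); r=R.from_quat(s["ee_rot"])
J=np.array([[85,-120,15],[-65,-45,35],[-43,-45,35],[58,-50,50]])/1000.; o=np.array([[391,131],[249,57],[272,57],[378,63]])
def f(p): 
    c,n=np.cos(p[2]),np.sin(p[2]); P=J@np.array([[c,n,0],[-n,c,0],[0,0,1]])+[p[0],p[1],0]
    return (proj("wrist",P,cal)-o).ravel()
q=least_squares(f,[.57,.153,.16]); print("jig",np.round(q.x,4),np.degrees(q.x[2]),np.round(q.fun,1))
# blank in tool frame: tool x=length, z down; p=(offx,offy,z of underside)
B=np.array([[80,-23,-14],[80,23,-14],[35,-23,-28],[35,23,-28]])/1000.; ob=np.array([[221,114],[324,114],[220,217],[325,217]])
g=lambda p:(proj("wrist",s["ee_pos"]+r.apply(B+p),cal)-ob).ravel()
b=least_squares(g,[0,0,0]); print("blank in tool",np.round(b.x,4),np.round(b.fun,1), "underside z", s["ee_pos"][2]-b.x[2])
E
```

```text
jig [0.5652 0.1524 0.1735] 9.938055092114537 [-0.2  0.3 -0.1  0.4 -0.2 -0.3  0.5 -0.3]
blank in tool [-0.0025 -0.0002 -0.0101] [ 0.7 -0.8 -0.6 -0.6  0.7  0.6 -0.8  0.7] underside z 0.1938826372076088
```

>>> {"op": "drive_tool", "data": {
  "motion": [
    [[0,0,-0.01,0.3,0.1,0.1,0.4],[0,0,-0.01,0.6,0.2,0.3,0.4],[0,0,-0.01,0.9,0.3,0.4,0.4],[0,0,-0.01,1,0.37,0.4,0.4],[0,0,-0.01,1,0.37,0.4,0.4],[0,0,-0.01,1,0.37,0.4,0.4]]
  ]
}}

```text
time_s: 8.63
ee_pos: [0.5767, 0.103, 0.136]
ee_rot: [0.645, 0.764, -0.001, -0.0]
contact_force: [-0.0, 0.0, -1.7]
grip_width: 0.524
grasp_force: 43.4
```

>>> {"op": "drive_tool", "data": {
  "motion": [
    [[0,0,0,0.2,0.1,0.1,0.4],[0,0,0,0.38,0.14,0.3,0.4],[0,0,0,0.38,0.14,0.4,0.4],[0,0,0,0.38,0.14,0.4,0.4],[0,0,0,0.38,0.14,0.4,0.4]]
  ]
}}

```text
time_s: 9.05
ee_pos: [0.5857, 0.1494, 0.0886]
ee_rot: [0.646, 0.764, -0.001, -0.0]
contact_force: [-0.7, -0.5, -0.7]
grip_width: 0.529
grasp_force: 43.4
```

```bash
python3 - <<'E'
from h import *
pose(); cal=viewer.get_calibration("wrist"); im=viewer.capture("wrist"); cv2.imwrite("pics/w5.png",im)
import pickle; pickle.dump(cal,open("cal5.pkl","wb"))
E
```

```text
t 9.05 pos [0.5857 0.1494 0.0886] yaw 99.57 F [-0.7 -0.5 -0.7] w 0.529 g 43.368853479623795 q [ 0.12  0.59  1.45 -0.    1.11 -0.04]
```

View pics/w5.png

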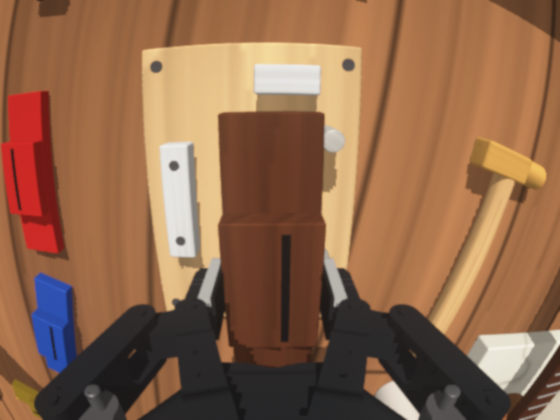

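The jig is well in view: far bed corners (143,49) and (361,47), rail top corners (163,144), (193,143), (171,257), (197,256), stop top near edge (255,93)–(320,94). The blank sits over its place.

```bash
python3 - <<'E'
from fit import *
import pickle; cal=pickle.load(open("cal5.pkl","rb")); s=telemetry.sense()
J=np.array([[-85,120,15],[85,120,15],[-65,45,35],[-43,45,35],[-65,-45,35],[-43,-45,35],[5,80,45],[49,80,45]])/1000.
o=np.array([[143,49],[361,47],[163,144],[193,143],[171,257],[197,256],[255,93],[320,94]])
def f(p): 
    c,n=np.cos(p[2]),np.sin(p[2]); P=J@np.array([[c,n,0],[-n,c,0],[0,0,1]])+[p[0],p[1],p[3]]
    return (proj("wrist",P,cal)-o).ravel()
for zf in (0,1):
    q=least_squares(lambda p:f(np.r_[p[:3],p[3]*zf]),[.57,.153,.16,0]); print("jig",np.round(q.x,4),np.degrees(q.x[2]),np.round(q.fun,1))
E
```

```text
jig [0.568  0.1541 0.1611 0.    ] 9.22750962421838 [-0.7 -0.2  3.1 -1.3 -2.7  0.9 -3.9  0.9  0.4 -0.5  0.5  1.4  0.4 -0.4
  2.7 -0.3]
jig [ 0.5676  0.1537  0.161  -0.0039] 9.226901986882522 [ 0.6  0.9  1.2 -0.2 -1.6  0.6 -3.1  0.6  1.2 -2.4  1.  -0.5  0.   0.2
  1.1  0.3]
```

>>> {"op": "drive_tool", "data": {
  "motion": [
    [[0,0,0.004,0,0,0.2,0.4],[0,0,0.004,0,0,0.4,0.4],[0,0,0.004,0,0,0.6,0.4],[0,0,0.004,0,0,0.68,0.4],[0,0,0.004,0,0,0.68,0.4],[0,0,0.004,0,0,0.7,0.4],[0,0,0.004,0,0,0.7,0.4]]
  ]
}}

```text
time_s: 9.68
ee_pos: [0.5872, 0.1508, 0.0063]
ee_rot: [0.648, 0.762, 0.001, 0.001]
contact_force: [-0.1, 0.4, -1.8]
grip_width: 0.528
grasp_force: 43.4
```

>>> {"op": "drive_tool", "data": {
  "motion": [
    [[0,0,0,0,0,0.02,0.4],[0,0,0,0,0,0.04,0.4],[0,0,0,0,0,0.05,0.4],[0,0,0,0,0,0.05,0.4]]
  ]
}}

```text
time_s: 10.02
ee_pos: [0.5858, 0.1511, -0.0013]
ee_rot: [0.647, 0.762, -0.0, 0.0]
contact_force: [0.1, -0.6, -1.6]
grip_width: 0.526
grasp_force: 43.4
```

>>> {"op": "drive_tool", "data": {
  "motion": [
    [[0,0,0,0,0,0.01,0.4],[0,0,0,0,0,0.02,0.4],[0,0,0,0,0,0.03,0.4],[0,0,0,0,0,0.03,0.4]]
  ]
}}

```text
time_s: 10.35
ee_pos: [0.586, 0.1511, -0.004]
ee_rot: [0.647, 0.762, 0.0, 0.0]
contact_force: [-2.4, -1.0, 6.7]
grip_width: 0.53
grasp_force: 44.3
```

The bed is touched, at +6.7 N. I'll push towards the dowels, along tool +y.

>>> {"op": "drive_tool", "data": {
  "motion": [
    [[0,0,0,0,0.02,-0.005,0.4],[0,0,0,0,0.04,-0.005,0.4],[0,0,0,0,0.06,-0.005,0.4],[0,0,0,0,0.07,-0.005,0.4],[0,0,0,0,0.07,-0.005,0.4]]
  ]
}}

```text
time_s: 10.77
ee_pos: [0.5939, 0.1524, -0.0039]
ee_rot: [0.648, 0.762, -0.0, -0.0]
contact_force: [-5.0, -0.9, 6.9]
grip_width: 0.526
grasp_force: 44.4
```

>>> {"op": "drive_tool", "data": {
  "motion": [
    [[0,0,0,0.02,0,0,0.4],[0,0,0,0.04,0,0,0.4],[0,0,0,0.055,0,0,0.4],[0,0,0,0.055,0,0,0.4]]
  ]
}}

```text
time_s: 11.1
ee_pos: [0.5931, 0.1577, -0.004]
ee_rot: [0.648, 0.762, -0.001, 0.0]
contact_force: [-3.7, -6.8, 7.2]
grip_width: 0.527
grasp_force: 44.3
```

>>> {"op": "drive_tool", "data": {
  "motion": [
    [[0,0,0,0.01,0,0,0.4],[0,0,0,0.02,0,0,0.4],[0,0,0,0.02,0,0,0.4]]
  ]
}}

```text
time_s: 11.35
ee_pos: [0.5928, 0.1596, -0.0039]
ee_rot: [0.648, 0.762, -0.001, 0.001]
contact_force: [-3.7, -7.7, 6.8]
grip_width: 0.532
grasp_force: 44.3
```

>>> {"op": "drive_tool", "data": {
  "motion": [
    [[0,0,0,0,0.01,0,0.4],[0,0,0,0,0.02,0,0.4],[0,0,0,0,0.02,0,0.4]]
  ]
}}

```text
time_s: 11.6
ee_pos: [0.5927, 0.1596, -0.0039]
ee_rot: [0.648, 0.762, -0.003, -0.001]
contact_force: [-11.3, -9.3, 13.1]
grip_width: 0.526
grasp_force: 45.1
```

>>> {"op": "drive_tool", "data": {
  "motion": [
    [[0,0,0,0.01,-0.01,-0.01,0.4],[0,0,0,0.02,-0.01,-0.01,0.4],[0,0,0,0.03,-0.01,-0.01,0.4],[0,0,0,0.03,-0.01,-0.01,0.4]]
  ]
}}

```text
time_s: 11.93
ee_pos: [0.5927, 0.1596, -0.0035]
ee_rot: [0.648, 0.762, -0.004, 0.001]
contact_force: [-3.9, -22.2, 4.8]
grip_width: 0.528
grasp_force: 44.1
```

```bash
python3 - <<'E'
from h import *
pose(); cal=viewer.get_calibration("wrist"); im=viewer.capture("wrist"); cv2.imwrite("pics/w6.png",cv2.resize(im[40:310,140:500],(800,600),interpolation=cv2.INTER_CUBIC))
import pickle; pickle.dump(cal,open("cal6.pkl","wb"))
E
```

```text
t 11.93 pos [ 0.5927  0.1596 -0.0035] yaw 99.25 F [ -3.9 -22.2   4.8] w 0.528 g 44.13974951952696 q [ 0.14  0.72  1.49 -0.01  0.94 -0.01]
```

View pics/w6.png

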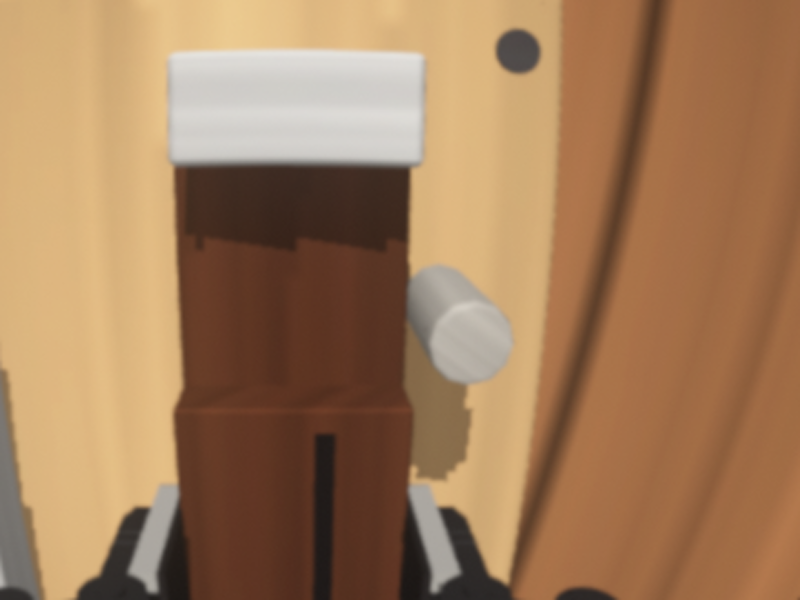

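The view shows the blank's end at the stop and its long side touching dowel_a (crop (410,290)), and the forces agree. I'll relax the push and release slowly.

>>> {"op": "drive_tool", "data": {
  "motion": [
    [[0,0,0,-0.01,0.005,0,0.4],[0,0,0,-0.02,0.01,0,0.4],[0,0,0,-0.02,0.01,0,0.4],[0,0,0,-0.02,0.01,0,0.5],[0,0,0,-0.02,0.005,0,0.6],[0,0,0,-0.02,0,0,0.7],[0,0,0,-0.02,0,0,0.8],[0,0,0,-0.02,0,0,0.8],[0,0,0,-0.02,0,0,0.8]]
  ]
}}

```text
time_s: 12.73
ee_pos: [0.594, 0.163, -0.0031]
ee_rot: [0.647, 0.762, 0.0, 0.0]
contact_force: [-1.0, -0.2, -0.2]
grip_width: 0.795
grasp_force: 0.0
```

```bash
python3 - <<'E'
from fit import *
pose(); s=telemetry.sense(); r=R.from_quat(s["ee_rot"]); cal=viewer.get_calibration("wrist"); im=viewer.capture("wrist"); cv2.imwrite("pics/w7.png",cv2.resize(im[40:310,140:500],(800,600),interpolation=cv2.INTER_CUBIC))
E
```

```text
t 12.73 pos [ 0.594   0.163  -0.0031] yaw 99.31 F [-1.  -0.2 -0.2] w 0.795 g 0.0 q [ 0.14  0.72  1.49  0.    0.93 -0.02]
```

View pics/w7.png

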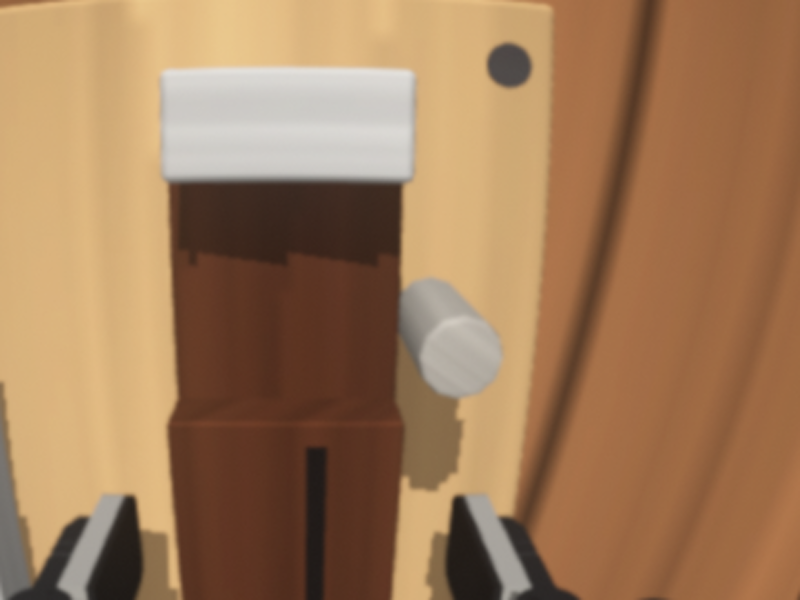

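The blank is still home after release: its edge is on the dowel and its end is against the stop. All ten picture views are used, so from here I work from numbers. I'll rise straight up and check the blank numerically.

>>> {"op": "drive_tool", "data": {
  "motion": [
    [[0,0,0,0,0,-0.1,0.9],[0,0,0,0,0,-0.3,1],[0,0,0,0,0,-0.6,1],[0,0,0,0,0,-0.9,1],[0,0,0,0,0,-1,1],[0,0,0,0,0,-1,1],[0,0,0,0,0,-1,1]]
  ]
}}

```text
time_s: 13.37
ee_pos: [0.594, 0.1629, 0.1182]
ee_rot: [0.647, 0.762, 0.001, 0.001]
contact_force: [-0.2, 0.3, 0.0]
grip_width: 1.002
grasp_force: 0.0
```

>>> {"op": "drive_tool", "data": {
  "motion": [
    [[0,0,0,-0.3,0,-0.2,1],[0,0,0,-0.5,0,-0.6,1],[0,0,0,-0.5,0,-0.8,1],[0,0,0,-0.5,0,-0.8,1],[0,0,0,-0.5,0,-0.8,1],[0,0,0,-0.5,0,-0.8,1]]
  ]
}}

```text
time_s: 13.87
ee_pos: [0.6025, 0.1036, 0.2111]
ee_rot: [0.648, 0.762, -0.001, -0.001]
contact_force: [-0.4, -0.8, -0.2]
grip_width: 1.0
grasp_force: 0.0
```

```bash
python3 - <<'E'
from fit import *
pose(); cal=viewer.get_calibration("wrist"); im=viewer.capture("wrist"); cv2.imwrite("pics/w8.png",im)
p=np.radians(9.2); c,n=np.cos(p),np.sin(p)
def rect(q,z,k=1):
    for d in models.silhouettes(q,"wrist")[:k]:
        v,u=np.nonzero(d["region"]); P=onz("wrist",np.c_[u,v],z,cal)-[.568,.154]
        P=P@np.array([[c,-n],[n,c]]); r=cv2.minAreaRect((P*1000).astype(np.float32)); print(q,round(d["score"],2),np.round(d["rect"]),np.round(r[0],1),np.round(r[1],1),round(r[2],2))
rect("jig",.015); rect("blank_mid",.03,4); rect("keeper_mid",.044); rect("sander",.03)
# expected pixel positions of jig features & home blank
J=lambda a:proj("wrist",(np.array(a)/1000.)@np.array([[c,n,0],[-n,c,0],[0,0,1]])+[.568,.154,0],cal)
print("jig corners",J([[85,120,15],[-85,120,15],[-85,-120,15],[85,-120,15]]).round(0).tolist())
print("blank mid-top corners",J([[4,35,43],[50,35,43],[50,-35,43],[4,-35,43],[4,-80,29],[50,-80,29]]).round(1).tolist())
hsv=cv2.cvtColor(im,cv2.COLOR_BGR2HSV)
for y in (-35,-25,-15,-5,5,15,25): # dark/light transitions along jig x at blank top height
    xs=np.arange(-20,80,.5); uv=J(np.c_[xs,np.full_like(xs,y),np.full_like(xs,43)]).astype(np.float32)
    val=cv2.remap(hsv[:,:,2],uv[:,0],uv[:,1],cv2.INTER_LINEAR).ravel().astype(float); g=np.diff(cv2.GaussianBlur(val[:,None],(1,5),0).ravel())
    i=g.argmin(); j=g.argmax(); print(y,xs[i],xs[j],end=" | ")
E
```

```text
t 13.87 pos [0.6025 0.1036 0.2111] yaw 99.29 F [-0.4 -0.8 -0.2] w 1.0 g 0.0 q [ 0.04  0.5   1.25  0.    1.4  -0.12]
jig 0.95 [174.  20. 326. 224.] [-1.4 -0.2] [240.7 169.5] 89.7
blank_mid 0.9 [253.  55. 294. 199.] [25.  -0.9] [159.4  47.5] 89.53
blank_mid 0.8 [ 34. 320.  64. 354.] [-379.5 -331.2] [80.6 56.1] 47.82
blank_mid 0.7 [ 65. 204. 102. 303.] [-237.7 -165.6] [161.2  57.7] 72.86
blank_mid 0.58 [ 61.  55. 102. 175.] [-208.7   21.6] [152.8  60.9] 86.98
keeper_mid 0.62 [215. 314. 263. 362.] [ -17.9 -286.4] [95.3 56.3] 68.95
sander 0.69 [172.  18. 328. 223.] [-0.5  0.6] [230.4 164.1] 89.65
jig corners [[326.0, 21.0], [175.0, 25.0], [184.0, 223.0], [321.0, 223.0]]
blank mid-top corners [[251.5, 92.5], [296.3, 92.6], [295.4, 158.7], [252.1, 158.6], [253.5, 195.3], [293.8, 195.4]]
-35 3.0 47.5 | -25 2.0 47.5 | -15 2.5 47.5 | -5 2.0 47.5 | 5 2.0 48.0 | 15 2.0 47.0 | 25 2.0 61.5 |
```

The blank is home within about 1 mm: x 26.4, y -0.7, 0.2° relative to the jig fit. Next I'll place the wrist camera over the keeper.

>>> {"op": "drive_tool", "data": {
  "motion": [
    [[0,0,0,-0.3,-0.1,0,1],[0,0,0,-0.6,-0.2,0,1],[0,0,0,-0.9,-0.25,0,1],[0,0,0,-1,-0.25,0,1]]
  ]
}}

```text
time_s: 14.45
ee_pos: [0.5924, -0.0238, 0.2124]
ee_rot: [0.648, 0.761, -0.001, 0.0]
contact_force: [-0.1, 0.5, -0.1]
grip_width: 0.997
grasp_force: 0.0
```

>>> {"op": "drive_tool", "data": {
  "motion": [
    [[0,0,0,-0.3,-0.1,0,1],[0,0,0,-0.6,-0.2,0,1],[0,0,0,-0.9,-0.25,0,1],[0,0,0,-1,-0.25,0,1]]
  ]
}}

```text
time_s: 14.78
ee_pos: [0.5822, -0.1473, 0.2123]
ee_rot: [0.649, 0.761, -0.001, 0.0]
contact_force: [-0.2, 0.3, 0.2]
grip_width: 0.998
grasp_force: 0.0
```

>>> {"op": "drive_tool", "data": {
  "motion": [
    [[0,0,0.07,-0.3,-0.1,0,1],[0,0,0.14,-0.6,-0.2,0,1],[0,0,0.21,-0.68,-0.23,0,1],[0,0,0.28,-0.68,-0.23,0,1],[0,0,0.34,-0.68,-0.23,0,1],[0,0,0.34,-0.68,-0.23,0,1],[0,0,0.34,-0.68,-0.23,0,1]]
  ]
}}

```text
time_s: 15.37
ee_pos: [0.5691, -0.2275, 0.2125]
ee_rot: [0.825, 0.566, -0.0, -0.0]
contact_force: [-0.6, -0.9, 0.4]
grip_width: 1.0
grasp_force: 0.0
```

```bash
python3 - <<'E'
from fit import *
import pickle
pose(); cal=viewer.get_calibration("wrist"); im=viewer.capture("wrist"); cv2.imwrite("pics/w9.png",im); print(np.round(np.array(cal["extrinsics"])[:3,3],3))
ds=models.silhouettes("keeper_mid","wrist"); pickle.dump((cal,ds,im),open("k.pkl","wb"))
for d in ds:
    v,u=np.nonzero(d["region"])
    for z in (.044,.1):
        P=onz("wrist",np.c_[u,v],z,cal); r=cv2.minAreaRect((P*1000).astype(np.float32)); print(round(d["score"],2),np.round(d["rect"]),z,np.round(r[0],1),np.round(r[1],1),round(r[2],2))
# model fit of silhouette
def P3(p):
    b=[[sx*22,sy*30,z] for sx in(-1,1) for sy in(-1,1) for z in(6,44)]+[[sx*17,sy*30,0] for sx in(-1,1) for sy in(-1,1)]
    t=[[sx*12,sy*25,z] for sx in(-1,1) for sy in(-1,1) for z in(44,100)]
    c,n=np.cos(p[2]),np.sin(p[2]); M=np.array([[c,n,0],[-n,c,0],[0,0,1]]); f=lambda a:(np.array(a)/1000)@M+[p[0],p[1],0]
    return f(b),f(t)
def mask(p):
    m=np.zeros((420,560),np.uint8)
    for a in P3(p): cv2.fillConvexPoly(m,cv2.convexHull(np.round(proj("wrist",a,cal)*16).astype(np.int32)),1,shift=4)
    return m.astype(bool)
from scipy.optimize import minimize
reg=ds[0]["region"]; iou=lambda p:-(mask(p)&reg).sum()/(mask(p)|reg).sum()
for y0 in (-21,69,-60,30):
    q=minimize(iou,[.598,-.15,np.radians(y0)],method="Nelder-Mead",options=dict(initial_simplex=np.array([.598,-.15,np.radians(y0)])+[[0,0,0],[.01,0,0],[0,.01,0],[0,0,.2]])); print(y0,np.round(q.x[:2],4),np.degrees(q.x[2]).round(1),round(q.fun,3))
E
```

```text
t 15.37 pos [ 0.5691 -0.2275  0.2125] yaw 68.88 F [-0.6 -0.9  0.4] w 1.0 g 0.0 q [-0.51  0.5   1.25  0.    1.4  -0.14]
[ 0.599 -0.15   0.385]
0.65 [246.  74. 293. 129.] 0.044 [ 595.9 -150.6] [59.6 43.8] 69.85
0.65 [246.  74. 293. 129.] 0.1 [ 596.4 -150.5] [49.8 36.6] 69.85
0.29 [302. 179. 372. 251.] 0.044 [ 619.5 -298.9] [51.5 80.3] 23.2
0.29 [302. 179. 372. 251.] 0.1 [ 616.2 -274.4] [43.  67.1] 23.2
-21 [ 0.5956 -0.1509] -19.7 -0.928
69 [ 0.5955 -0.1501] 158.9 -0.938
-60 [ 0.595 -0.151] -21.5 -0.938
30 [ 0.595  -0.1507] -21.6 -0.938
```

The keeper fit is solid: (0.5955,-0.1507), footprint 59.6 x 43.8 mm, long axis 69.9°. I'll descend onto its stem.

>>> {"op": "drive_tool", "data": {
  "motion": [
    [[0,0,-0.008,0.3,-0.02,0,1],[0,0,-0.008,0.6,-0.025,0,1],[0,0,-0.008,0.68,-0.025,0,1],[0,0,-0.008,0.68,-0.025,0,1],[0,0,-0.008,0.68,-0.025,0.2,1],[0,0,-0.008,0.68,-0.025,0.5,1],[0,0,-0.008,0.68,-0.025,0.8,1],[0,0,-0.008,0.68,-0.025,0.8,1],[0,0,-0.008,0.68,-0.025,0.8,1]]
  ]
}}

```text
time_s: 16.22
ee_pos: [0.5945, -0.1515, 0.1158]
ee_rot: [0.822, 0.569, -0.001, -0.002]
contact_force: [0.9, -0.4, 0.3]
grip_width: 1.004
grasp_force: 0.0
```

>>> {"op": "drive_tool", "data": {
  "motion": [
    [[0,0,0,0,0,0.2,1],[0,0,0,0,0,0.4,1],[0,0,0,0,0,0.55,1],[0,0,0,0,0,0.65,1],[0,0,0,0,0,0.67,1],[0,0,0,0,0,0.67,1]]
  ]
}}

```text
time_s: 16.72
ee_pos: [0.5965, -0.1515, 0.0376]
ee_rot: [0.822, 0.569, 0.0, 0.001]
contact_force: [-0.1, 0.8, 0.1]
grip_width: 1.004
grasp_force: 0.0
```

>>> {"op": "drive_tool", "data": {
  "motion": [
    [[0,0,0,0,0,0,0.6],[0,0,0,0,0,0,0.4],[0,0,0,0,0,0,0.3],[0,0,0,0,0,0,0.2],[0,0,0,0,0,0,0.15],[0,0,0,0,0,0,0.15],[0,0,0,0,0,0,0.15],[0,0,0,0,0,0,0.15],[0,0,0,0,0,0,0.15],[0,0,0,0,0,0,0.15],[0,0,0,0,0,0,0.15]]
  ],
  "squeeze": 40
}}

```text
time_s: 17.63
ee_pos: [0.5959, -0.151, 0.0371]
ee_rot: [0.822, 0.569, 0.0, 0.0]
contact_force: [-1.0, 0.7, 5.6]
grip_width: 0.278
grasp_force: 41.2
```

The stem is gripped at 0.278, about 24 mm. I'll lift and carry it to the slot.

>>> {"op": "drive_tool", "data": {
  "motion": [
    [[0,0,0,0,0,-0.2,0.15],[0,0,0,0,0,-0.5,0.15],[0,0,0,0,0,-0.8,0.15],[0,0,0,0,0,-0.9,0.15],[0,0,0,0.2,-0.1,-0.9,0.15],[0,0,0,0.5,-0.3,-0.9,0.15],[0,0,0,0.8,-0.45,-0.9,0.15],[0,0,0,0.8,-0.45,-0.9,0.15],[0,0,0,0.8,-0.45,-0.9,0.15]]
  ]
}}

```text
time_s: 18.38
ee_pos: [0.5784, -0.0399, 0.1442]
ee_rot: [0.821, 0.571, -0.0, -0.0]
contact_force: [0.2, -1.1, -1.8]
grip_width: 0.278
grasp_force: 40.6
```

>>> {"op": "drive_tool", "data": {
  "motion": [
    [[0,0,-0.07,0.2,-0.1,0,0.15],[0,0,-0.14,0.5,-0.3,0,0.15],[0,0,-0.21,0.8,-0.45,0,0.15],[0,0,-0.28,0.8,-0.45,0,0.15],[0,0,-0.331,0.8,-0.45,0,0.15],[0,0,-0.331,0.8,-0.45,0,0.15],[0,0,-0.331,0.8,-0.45,0,0.15]]
  ]
}}

```text
time_s: 18.97
ee_pos: [0.5624, 0.0658, 0.1441]
ee_rot: [0.649, 0.76, -0.0, 0.0]
contact_force: [0.2, 0.0, -2.0]
grip_width: 0.274
grasp_force: 40.5
```

```bash
python3 - <<'E'
from h import *
pose(); print(goal([.5469,.1503,.1451],99.2))
E
```

```text
t 18.97 pos [0.5624 0.0658 0.1441] yaw 99.0 F [ 0.2  0.  -2. ] w 0.274 g 40.52678167819977 q [-0.02  0.47  1.49 -0.    1.18 -0.18]
[-0.0, 0.0, -0.002, 0.716, -0.017, -0.009]
```

>>> {"op": "drive_tool", "data": {
  "motion": [
    [[0,0,-0.002,0.3,-0.01,0,0.15],[0,0,-0.002,0.6,-0.017,0,0.15],[0,0,-0.002,0.716,-0.017,0,0.15],[0,0,-0.002,0.716,-0.017,0,0.15],[0,0,-0.002,0.716,-0.017,0,0.15]]
  ]
}}

```text
time_s: 19.38
ee_pos: [0.5466, 0.1508, 0.1443]
ee_rot: [0.647, 0.762, -0.0, 0.0]
contact_force: [0.4, -1.8, -1.6]
grip_width: 0.272
grasp_force: 40.5
```

```bash
python3 - <<'E'
from fit import *
pose(); cal=viewer.get_calibration("wrist"); im=viewer.capture("wrist"); cv2.imwrite("pics/w10.png",im)
p=np.radians(9.1); c,n=np.cos(p),np.sin(p); s=telemetry.sense()
for q,z in (("jig",.015),("blank_mid",.03),("keeper_mid",.13)):
    for d in models.silhouettes(q,"wrist")[:2]:
        v,u=np.nonzero(d["region"]); P=(onz("wrist",np.c_[u,v],z,cal)-[.5666,.1536])@np.array([[c,-n],[n,c]])
        r=cv2.minAreaRect((P*1000).astype(np.float32)); print(q,round(d["score"],2),np.round(d["rect"]),np.round(r[0],1),np.round(r[1],1),round(r[2],2))
print("tcp in jig",(s["ee_pos"][:2]-[.5666,.1536])@np.array([[c,-n],[n,c]]))
E
```

```text
t 19.38 pos [0.5466 0.1508 0.1443] yaw 99.33 F [ 0.4 -1.8 -1.6] w 0.272 g 40.50839424133301 q [ 0.13  0.47  1.49 -0.    1.18 -0.03]
jig 0.94 [202.  64. 386. 291.] [-0.4  1.1] [238.7 169.6] 89.96
blank_mid 0.84 [298. 104. 352. 269.] [27.3  0.5] [ 50.6 158.5] 0.35
blank_mid 0.72 [ 81. 262. 120. 353.] [-235.4 -157.8] [160.5  54.7] 71.16
keeper_mid 0.95 [228. 178. 314. 351.] [-19.7 -31.3] [ 50.1 135. ] 1.7
tcp in jig [-0.02013473 -0.00023035]
```

The tool is at x = -20 mm in the jig's frame, where -19.5 is wanted. I'll descend.

>>> {"op": "drive_tool", "data": {
  "motion": [
    [[0,0,0,0,0,0.15,0.15],[0,0,0,0,0,0.3,0.15],[0,0,0,0,0,0.4,0.15],[0,0,0,0,0,0.45,0.15],[0,0,0,0,0,0.5,0.15],[0,0,0,0,0,0.5,0.15],[0,0,0,0,0,0.53,0.15],[0,0,0,0,0,0.56,0.15],[0,0,0,0,0,0.58,0.15],[0,0,0,0,0,0.58,0.15]]
  ]
}}

```text
time_s: 20.42
ee_pos: [0.5462, 0.1513, 0.0746]
ee_rot: [0.647, 0.763, -0.0, -0.0]
contact_force: [0.9, -0.1, -2.2]
grip_width: 0.279
grasp_force: 40.6
```

>>> {"op": "drive_tool", "data": {
  "motion": [
    [[0,0,0,0,0,0.03,0.15],[0,0,0,0,0,0.06,0.15],[0,0,0,0,0,0.09,0.15],[0,0,0,0,0,0.09,0.15]]
  ]
}}

```text
time_s: 20.75
ee_pos: [0.5463, 0.1513, 0.0633]
ee_rot: [0.647, 0.763, -0.0, -0.0]
contact_force: [0.5, 1.1, -2.0]
grip_width: 0.276
grasp_force: 40.5
```

>>> {"op": "drive_tool", "data": {
  "motion": [
    [[0,0,0,0,0,0.02,0.15],[0,0,0,0,0,0.04,0.15],[0,0,0,0,0,0.06,0.15],[0,0,0,0,0,0.08,0.15],[0,0,0,0,0,0.08,0.15]]
  ]
}}

```text
time_s: 21.17
ee_pos: [0.5463, 0.1513, 0.054]
ee_rot: [0.647, 0.763, -0.0, -0.0]
contact_force: [0.9, 0.9, -2.1]
grip_width: 0.268
grasp_force: 40.5
```

>>> {"op": "drive_tool", "data": {
  "motion": [
    [[0,0,0,0,0,0.01,0.15],[0,0,0,0,0,0.015,0.15],[0,0,0,0,0,0.015,0.15]]
  ]
}}

```text
time_s: 21.42
ee_pos: [0.5463, 0.1513, 0.0526]
ee_rot: [0.647, 0.763, -0.0, -0.0]
contact_force: [-0.5, 0.5, -1.4]
grip_width: 0.271
grasp_force: 40.5
```

>>> {"op": "drive_tool", "data": {
  "motion": [
    [[0,0,0,0,0,0.01,0.15],[0,0,0,0,0,0.015,0.15],[0,0,0,0,0,0.015,0.15]]
  ]
}}

```text
time_s: 21.67
ee_pos: [0.5465, 0.1513, 0.0521]
ee_rot: [0.647, 0.763, 0.0, 0.0]
contact_force: [-2.5, 0.8, 7.7]
grip_width: 0.27
grasp_force: 41.8
```

The keeper's foot is on the bed. I'll release and rise.

>>> {"op": "drive_tool", "data": {
  "motion": [
    [[0,0,0,0,0,-0.01,0.3],[0,0,0,0,0,-0.01,0.4],[0,0,0,0,0,-0.01,0.5],[0,0,0,0,0,-0.01,0.6],[0,0,0,0,0,-0.01,0.7],[0,0,0,0,0,-0.01,0.7],[0,0,0,0,0,-0.01,0.7],[0,0,0,0,0,-0.1,0.7],[0,0,0,0,0,-0.3,0.7],[0,0,0,0,0,-0.6,0.7],[0,0,0,0,0,-0.9,0.7],[0,0,0,0,0,-1,0.7],[0,0,0,0,0,-1,0.7]]
  ]
}}

```text
time_s: 22.75
ee_pos: [0.5486, 0.1517, 0.176]
ee_rot: [0.647, 0.763, 0.003, 0.003]
contact_force: [0.9, 0.1, -0.3]
grip_width: 0.693
grasp_force: 0.0
```

>>> {"op": "drive_tool", "data": {
  "motion": [
    [[0,0,0,-0.3,0,-0.2,1],[0,0,0,-0.6,0,-0.4,1],[0,0,0,-0.8,0,-0.5,1],[0,0,0,-0.8,0,-0.5,1],[0,0,0,-0.8,0,-0.5,1]]
  ]
}}

```text
time_s: 23.17
ee_pos: [0.5621, 0.0554, 0.2309]
ee_rot: [0.648, 0.762, 0.0, 0.0]
contact_force: [0.5, 1.4, 0.3]
grip_width: 1.002
grasp_force: 0.0
```

```bash
python3 - <<'E'
from fit import *
from scipy.optimize import minimize
pose(); cal=viewer.get_calibration("wrist"); im=viewer.capture("wrist"); cv2.imwrite("pics/w11.png",im)
p=np.radians(9.1); c,n=np.cos(p),np.sin(p); M=np.array([[c,n,0],[-n,c,0],[0,0,1]])
reg={}
for q,z in (("jig",.015),("blank_mid",.033),("keeper_mid",.06)):
    for d in models.silhouettes(q,"wrist")[:1]:
        reg[q]=d["region"]; v,u=np.nonzero(d["region"]); P=(onz("wrist",np.c_[u,v],z,cal)-[.5666,.1536])@M[:2,:2].T
        r=cv2.minAreaRect((P*1000).astype(np.float32)); print(q,round(d["score"],2),np.round(d["rect"]),np.round(r[0],1),np.round(r[1],1),round(r[2],2))
def box(X,Y,z0,z1): return [[sx*X,sy*Y,z] for sx in(-1,1) for sy in(-1,1) for z in(z0,z1)]
def iou(p,parts,R0):
    a,b=np.cos(p[2]),np.sin(p[2]); m=np.zeros((420,560),np.uint8)
    for q in parts:
        w=(np.array(q)@np.array([[a,b,0],[-b,a,0],[0,0,1]])+[p[0],p[1],15])/1000@M+[.5666,.1536,0]
        cv2.fillConvexPoly(m,cv2.convexHull(np.round(proj("wrist",w,cal)*16).astype(np.int32)),1,shift=4)
    m=m>0; return -(m&R0).sum()/(m|R0).sum()
for nm,parts,x0 in (("keeper_mid",[box(22,30,5,44),box(12,25,44,100)],[-19.5,0]),("blank_mid",[box(23,80,0,14),box(23,35,14,28)],[27,0])):
    q=minimize(iou,[*x0,0],args=(parts,reg[nm]),method="Nelder-Mead",options=dict(initial_simplex=np.array([*x0,0])+[[0,0,0],[5,0,0],[0,5,0],[0,0,.1]])); print(nm,q.x.round(3),q.fun.round(3))
E
```

```text
t 23.17 pos [0.5621 0.0554 0.2309] yaw 99.23 F [0.5 1.4 0.3] w 1.002 g 0.0 q [-0.04  0.4   1.36  0.    1.38 -0.2 ]
jig 0.65 [215.   1. 364. 188.] [-0.3 -2. ] [170.2 234.6] 0.04
blank_mid 0.94 [293.  22. 337. 159.] [26.8 -0.3] [ 49.8 157.8] 0.55
keeper_mid 0.96 [252.  56. 295. 114.] [-20.5   2. ] [43.8 61.5] 0.07
keeper_mid [-2.0441e+01  1.0320e+00  7.0000e-03] -0.976
blank_mid [ 2.7045e+01 -3.4700e-01  5.0000e-03] -0.969
```

The keeper stands at (-20.4, +1.0) mm and the blank at (27.0, -0.3) mm and 0.005 rad in the jig's frame, both within tolerance. I'll hand the job in.

```bash
python3 -c "
from plant import ctrl; print(ctrl.finish_job())"
```

```text
the job is handed in; nothing more can be done
None
```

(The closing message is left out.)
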